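Dress a clamped guide rail with a sprung lapping block

ROBOT

A 6-joint arm with a two-finger parallel gripper is mounted at the origin on a cart in front of the work surface, level with it; the furniture and walls round the work are solid. World frame = base frame: x ahead of the robot, y to its left, z up, the work surface at z = 0. Lengths are in m, angles in rad, forces in N, time in s.
With the tool pointing down it reaches from about 0.35 to 0.775 m from the base axis. Payload 5.5 kg.
Tool frame: the origin (TCP) lies at the very end of the fingers, on their centre line; the grasp point (between the pads) lies 19 mm behind it; y points along the fingers, z is the direction in which the jaws open and shut, and the axes are right-handed (so a half turn about y gives the same grasp; the last joint's range is limited). The gripper opens to 85 mm and grips with 20 to 120 N. Pads are 22 mm wide; open, the fingers measure 114 mm over their backs; the gripper's body (76 mm by 85 mm) begins 54 mm behind the grasp point. The pads swing forward as they close: fully open they stand 13 mm farther back than shut.
Start: joints at [1.09, 0.313, 0.046, 1.304, 0, 1.431], TCP at [0.192, 0.542, 0.231] pointing down, gripper open.
Joint ranges: [-2.76, 2.76], [-0.86, 1.69], [-1.03, 1.26], [-2.2, 2.34], [-1.47, 1.5], [-3.14, 3.14]. Speed limits (rad/s): [2.57, 2.57, 3.14, 3.14, 3.14, 3.14].

INTERFACE

Orientations are given as a unit quaternion [x, y, z, w].
In Python, from rig import get_state, read_camera, calibration, finish_job gives the robot as it stands.
- The arm moves only by the tool drive_tool, never from a script. Its argument "steps" is a list of rows, each a list of 3 entries, a list of its own where there are three numbers: the closure in counts, from 0 (fully open) to 255 (shut), then the shift along the world's x, y, z in mm, then the turn about the world's z in rad. In form: [[gripper, [dx, dy, dz], twist], ...]. A call has 1 to 12 rows; each row is the pose to reach, as a shift and turn from the pose commanded when the call began; what a row does not reach only later rows make up. A row lasts 1/8 s, in which the tool goes at most 62.5 mm and 10.7 degrees, less where a joint would pass 70% of its speed; a pose out of reach is approached as far as the arm can. A call with a gripper value outside its range is refused whole. The fingers move at their own pace and stop on an object; the grip force is fixed at half the most. Time passes only in rows, so rows that repeat a pose let the fingers close. It gives the time, the measured TCP pose, the force and the opening at its end, in the units of the state.
- get_state(): the state, without advancing time (a new reading comes with each control period).
- read_camera(name): name is "scene" or "top" or "wrist"; returns (picture, depth): 400x640x3 uint8, red, green, blue; 400x640 float32, m along the optical axis (not along the pixel's ray), 0 where there is no reading.
- calibration(name): a dict with "vfov" (degrees; the focal length in pixels is half the picture's height over the tangent of half this angle, whatever the lens; pixels are square), "cx", "cy" (the principal point, pixels), "k1" (the pictures are not rectified: a ray, as slopes to the right and down, at radius r is drawn at 1 + k1 r^2 times it, then the intrinsics apply), "rvec" (rotation vector, rad) and "tvec" (3), from world to camera coordinates, as OpenCV has them; the wrist camera has in their place "hand_eye" (4x4, takes a point from camera to tool coordinates, whose origin is the TCP and whose axes are the tool frame's). Camera axes: x right, y down, z forward; pixel columns grow to the right and rows downward; lengths in m; the calibration is good to about 2 mm. A picture is of the moment at which its call begins: read the wrist's pose just before it. calibration takes no time and is no camera call.
- finish_job(): hands the job in, once; it reports no verdict.
The state is a dict: "time_s": time; "joint_pos": joint angles; "joint_velocities": joint speeds; "effort": joint torques, N m; "tool_pos": TCP position; "ee_rot": TCP orientation; "contact_force": force on the tool from outside, world axes, zero at the start; "ft_torque": the same for the moment, N m; "gripper_width": opening from 0.0 (shut) to 1.0 (fully open).
Only numpy, scipy, OpenCV 4.12 (cv2) and the standard library are available. Lean on these libraries where they do the work, as an engineer would, in place of code of your own. Each camera call takes 0.05 s, during which the arm holds its last target. There are 200 camera calls.

TASK

Dress the two-leaf steel guide rail in the blue jig: take the lapping block by its orange handle, set it down square across the rail at the red end, and draw it to the plain end in one unbroken stroke, pressing steadily with about 12 N all the way (never under 6, never over 18 N) without lifting or losing contact. Then stand it upright in the middle of the black rubber mat and let go. Leave the label roll, handwheel, spanner and screwdriver where they are.

Things in the scene. Friction and masses are not known exactly. Their poses are not given: they have to be found in the camera images.
- lap_block: Loose sprung lapping block, 260 g: grey stone shoe (40 mm in x, 70 in y, 12 thick) under an aluminium body (40 x 80 mm, its top 36 mm up) with an orange handle bar. Origin: centre of the shoe's underside, spring relaxed; z up, y along the handle; the stroke runs along x, either way round. The shoe slides up on a spring: 3 N preload, then 4 N per mm, at most 8 mm.
- handle (a point): Grasp point in the orange handle bar of the lapping block (22 mm thick in x, 92 long in y, from 36 to 74 mm above the underside of the shoe): midway along it, 58 mm up. Grip it across the 22 mm.
- jig: Fixed jig: dark base plate 240 x 80 x 10 mm, two blue cheeks 43 mm high, and a steel rail of two leaves meeting at the middle, 220 mm long and 40 wide along x, centred over the origin. Origin: centre of the base's underside, on the table; x runs along the rail from the red end block to the grey, plain one (both lie below the rail's face). The jig does not give way under the pressure.
- red_end (a point): Set-down point above the red end of the rail: 88 mm from the middle of the jig (at x = -88 mm), nominally 59 mm above the table. The rail's face truly lies 53 to 65 mm above the table at its middle, and each half, flat in itself, slopes from there to its end, up or down, by up to 5 degrees on its own. None of this is measured: find the face by touch, follow it by force.
- mat: Fixed black rubber mat with a thin grey outline, 160 x 140 x 5 mm, lying on the table; origin: the centre of its underside. The lapping block starts on it.
- label_roll: White label roll, upright, 66 mm across and 128 high, loose bystander at the back.
- handwheel_spare: Black spare handwheel, 72 mm across, 51 high, loose bystander on the left.
- spanner_13: Combination spanner 175 mm long, loose bystander on the right.
- screwdriver_flat: Screwdriver with orange handle, 205 mm long, loose bystander near the front edge.
Not all that is in view belongs to the job. What is shaped like the lap_block but pink is not meant.

How it is judged:
On the way, in this order (a step that is already met when the one before it is completed fails the run):
1. the block is pressed on the red end of the rail, square across it, with 5.5 to 20 N (x of lap_block in the frame of jig between -0.112 and -0.068 m and contact force between lap_block and jig between 5.5 and 20 N and y of lap_block in the frame of jig between -0.015 and 0.015 m and angle between the x axis of lap_block and the x axis of jig, either way round below 0.26 rad), for 0.05 s.
2. the block passes 50 mm before the middle of the rail, still pressed with 5.5 to 20 N and square (x of lap_block in the frame of jig between -0.06 and -0.04 m and contact force between lap_block and jig between 5.5 and 20 N and y of lap_block in the frame of jig between -0.015 and 0.015 m and angle between the x axis of lap_block and the x axis of jig, either way round below 0.26 rad), for 0.05 s.
3. the block passes 25 mm before the middle of the rail, still pressed with 5.5 to 20 N and square (x of lap_block in the frame of jig between -0.035 and -0.015 m and contact force between lap_block and jig between 5.5 and 20 N and y of lap_block in the frame of jig between -0.015 and 0.015 m and angle between the x axis of lap_block and the x axis of jig, either way round below 0.26 rad), for 0.05 s.
4. the block passes the middle of the rail, still pressed with 5.5 to 20 N and square (x of lap_block in the frame of jig between -0.01 and 0.01 m and contact force between lap_block and jig between 5.5 and 20 N and y of lap_block in the frame of jig between -0.015 and 0.015 m and angle between the x axis of lap_block and the x axis of jig, either way round below 0.26 rad), for 0.05 s.
5. the block passes 25 mm past the middle of the rail, still pressed with 5.5 to 20 N and square (x of lap_block in the frame of jig between 0.015 and 0.035 m and contact force between lap_block and jig between 5.5 and 20 N and y of lap_block in the frame of jig between -0.015 and 0.015 m and angle between the x axis of lap_block and the x axis of jig, either way round below 0.26 rad), for 0.05 s.
6. the block passes 50 mm past the middle of the rail, still pressed with 5.5 to 20 N and square (x of lap_block in the frame of jig between 0.04 and 0.06 m and contact force between lap_block and jig between 5.5 and 20 N and y of lap_block in the frame of jig between -0.015 and 0.015 m and angle between the x axis of lap_block and the x axis of jig, either way round below 0.26 rad), for 0.05 s.
7. the block reaches the plain end, still pressed with 5.5 to 20 N and square (x of lap_block in the frame of jig between 0.068 and 0.112 m and contact force between lap_block and jig between 5.5 and 20 N and y of lap_block in the frame of jig between -0.015 and 0.015 m and angle between the x axis of lap_block and the x axis of jig, either way round below 0.26 rad), for 0.05 s.
At the end, for the whole second after the job is handed in: The lapping block stands upright (within 0.1 rad) and at rest on the rubber mat, its centre within 30 mm of the mat's centre (horizontal distance between lap_block and mat below 0.03 m and angle between lap_block's own z axis and vertical below 0.1 rad and height (world z) of lap_block between -0.003 and 0.012 m and linear speed of lap_block below 0.02 m/s and angular speed of lap_block below 0.1 rad/s); the robot touches nothing.
It fails at once if the block is pressed on the jig with more than 25 N (contact force between lap_block and jig above 25 N).
It fails at once if the block loses contact (under 1.5 N) or is lifted or set down over the inner part of the rail, within 62 mm of its middle along the rail, when less than 80 mm above the table (x of lap_block in the frame of jig between -0.062 and 0.062 m and y of lap_block in the frame of jig between -0.03 and 0.03 m and z of lap_block in the frame of jig below 0.08 m and contact force between lap_block and jig below 1.5 N).
It fails at once if the robot's fingers press on the jig (over 5 N) (contact force between the fingers and jig above 5 N).
It fails at once if the block is tipped by more than 0.6 rad (angle between lap_block's own z axis and vertical above 0.6 rad).
It fails at once if the label roll, handwheel, spanner or screwdriver is pushed away (over 25 mm) (distance of any of label_roll, handwheel_spare, spanner_13, screwdriver_flat from where it was at the start of the episode above 0.025 m).
It also fails if it takes over 72 s, if anything falls off the work surface, if the arm or the gripper's body presses on something with over 40 N, if the wrist force passes 120 N, or if a joint passes its speed limit or range.

## Working session

There is one attempt and no reset: what is moved stays moved. The work goes in short steps, Python scripts to look and compute and a tool call to move; the robot and the scene stay as the last step left them, time stands still between calls to the robot, and variables do not carry over. Pictures are saved under pics/ and viewed, on a budget of 10 in all, crops included, one or two more only if the job needs it, and the job is handed in when it is done.

Besides the shell and the picture viewer there is one more tool, called after "Request:" as name([rows], argument=value, ...), one row to a line, values as JSON. drive_tool: Moves the arm, as the interface text tells. Its arguments: {"type":"object","properties":{"steps":{"type":"array"}},"required":["steps"]}

```bash
ls; mkdir -p pics; cat > h.py <<'E'
import numpy as np, cv2, os
from rig import *
from scipy.spatial.transform import Rotation as R
def cam(name):
    c=calibration(name); f=200/np.tan(np.radians(c['vfov']/2))
    if 'hand_eye' in c:
        s=get_state(); T=np.eye(4); T[:3,:3]=R.from_quat(s['ee_rot']).as_matrix(); T[:3,3]=s['tool_pos']
        M=T@np.array(c['hand_eye'])
    else:
        Rm=R.from_rotvec(c['rvec']).as_matrix(); M=np.eye(4); M[:3,:3]=Rm.T; M[:3,3]=-Rm.T@np.array(c['tvec'])
    return c,f,M
def rays(c,f,uv):
    d=(np.atleast_2d(uv).astype(float)-[c['cx'],c['cy']])/f; u=d.copy()
    for _ in range(20): u=d/(1+c['k1']*(u**2).sum(1,keepdims=True))
    return np.c_[u,np.ones(len(u))]
def onplane(C,uv,z):
    c,f,M=C; d=rays(c,f,uv)@M[:3,:3].T; o=M[:3,3]
    return o+d*((z-o[2])/d[:,2])[:,None]
def bydepth(C,uv,dep):
    c,f,M=C; return (rays(c,f,uv)*np.asarray(dep).reshape(-1,1))@M[:3,:3].T+M[:3,3]
def cloud(C,D):
    v,u=np.mgrid[0:400,0:640]; return bydepth(C,np.c_[u.ravel(),v.ravel()],D.ravel()).reshape(400,640,3)
E
python3 - <<'E'
from h import *
s=get_state(); print({k:np.round(v,3) for k,v in s.items()})
for n in ['top','scene']:
    C=cam(n); im,D=read_camera(n); np.savez(n+'0.npz',im=im,D=D); cv2.imwrite(f'pics/{n}0.png',im[...,::-1]); print(n,C[0])
E
```

```text
pics
{'time_s': np.float64(0.0), 'joint_pos': array([1.09 , 0.314, 0.045, 1.304, 0.   , 1.431]), 'joint_velocities': array([-0.002, -0.001, -0.   , -0.001,  0.002, -0.001]), 'effort': array([-1.0000e-03, -4.8063e+01,  2.9853e+01,  1.9000e-02, -0.0000e+00,
        0.0000e+00]), 'tool_pos': array([0.192, 0.541, 0.23 ]), 'ee_rot': array([ 0.697, -0.12 ,  0.12 , -0.696]), 'contact_force': array([0.107, 0.154, 0.815]), 'ft_torque': array([ 0.02 ,  0.018, -0.011]), 'gripper_width': np.float64(1.002)}
top {'vfov': 45.96176151057138, 'cx': 321.78218108501375, 'cy': 204.39822805180498, 'k1': -0.047496648297105905, 'rvec': array([ 2.15098739, -2.15231234,  0.14384578]), 'tvec': array([0.01496466, 0.59349791, 1.31200024])}
scene {'vfov': 54.93254440803014, 'cx': 319.7383823610735, 'cy': 197.69553537224797, 'k1': 0.005633321895488152, 'rvec': array([ 2.04899945, -0.84806795,  0.43825519]), 'tvec': array([-0.39337292,  0.27490349,  0.93787671])}
```

View pics/top0.png

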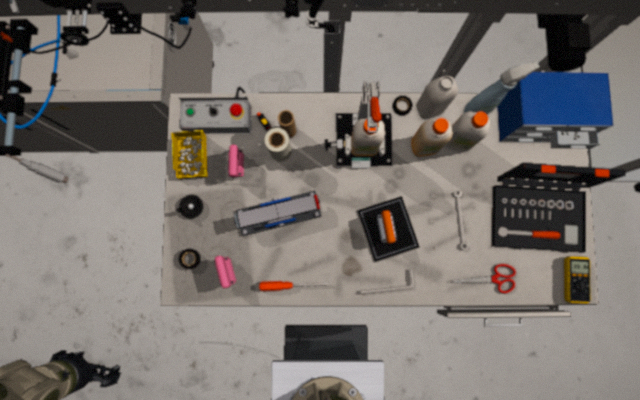

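View pics/scene0.png

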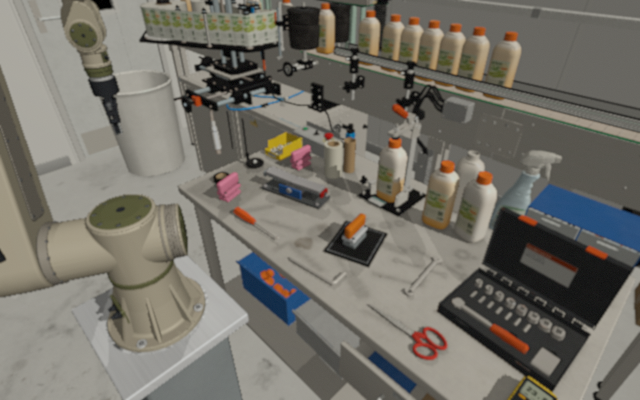

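The top view shows the jig centred near (278,213), with its red end at (318,202) and plain end at (237,222). The mat is at (388,229), with the block on it and its orange handle at (388,226). The pink decoys are at (235,160) and (225,270).

```bash
cat > m1.py <<'E'
from h import *
z=np.load('top0.npz'); im,D=z['im'],z['D']; C=cam('top'); P=cloud(C,D); X,Y,Z=P[...,0],P[...,1],P[...,2]
hsv=cv2.cvtColor(im,cv2.COLOR_RGB2HSV); H,S,V=[hsv[...,i].astype(int) for i in range(3)]
vv,uu=np.mgrid[0:400,0:640]
def roi(u0,u1,v0,v1): return (uu>=u0)&(uu<=u1)&(vv>=v0)&(vv<=v1)
def rect(m,zp,name):
    n,l,st,_=cv2.connectedComponentsWithStats(m.astype(np.uint8)); k=1+st[1:,4].argmax(); m=l==k
    uv=np.argwhere(m)[:,::-1]; W=onplane(C,uv,zp)[:,:2]
    r=cv2.minAreaRect((W*1000).astype(np.float32)); mu=W.mean(0); w,vec=np.linalg.eigh(np.cov((W-mu).T)); a=vec[:,1]
    print(name,len(uv),'rect',np.round(r[0],1),np.round(r[1],1),round(r[2],1),'mean',np.round(mu*1000,1),'ang',round(np.degrees(np.arctan2(a[1],a[0])),1),'zmed',np.round(np.median(Z[m]),4)); return m
o=rect(roi(360,410,200,250)&((H<16)|(H>174))&(S>110)&(V>110),0.074,'handle')
rect(roi(350,425,190,265)&(V<70),0.005,'mat')
rect(roi(225,325,185,240)&(H>100)&(H<130)&(S>90),0.045,'blue')
r=rect(roi(300,328,185,220)&((H<10)|(H>170))&(S>90),0.04,'red')
m=roi(225,325,185,240)&(Z>0.048)&(Z<0.075)
rect(m,0.059,'rail')
print('table z',np.median(Z[roi(330,350,230,250)]))
E
python3 m1.py
```

```text
handle 235 rect [ 528.9 -171.6] [88.3 21.2] 10.6 mean [ 528.3 -171.6] ang -169.2 zmed 0.0769
mat 2069 rect [ 527.1 -177.7] [157.6 139. ] 18.2 mean [ 525.1 -177.6] ang -159.8 zmed 0.0041
blue 114 rect [540.7 134.4] [12.5 90.9] 14.1 mean [541.  135.1] ang 104.3 zmed 0.0407
red 56 rect [602.1  29.1] [44.3 10.4] 14.0 mean [602.3  29.4] ang -167.6 zmed 0.0496
rail 1233 rect [572.5 142.9] [ 42.8 247.3] 14.1 mean [571.9 144.7] ang 103.7 zmed 0.0602
table z -0.0007465974364679884
```

```bash
python3 - <<'E'
from h import *
s=get_state(); M=R.from_quat(s['ee_rot']).as_matrix(); print(np.round(M,3)); print('z heading',np.degrees(np.arctan2(M[1,2],M[0,2])))
c=calibration('wrist'); print(c['vfov'],np.round(c['hand_eye'],3))
C=cam('wrist'); print('cam fwd',C[2][:3,2],'off',C[2][:3,3]-s['tool_pos'])
E
```

```text
[[ 0.943 -0.001  0.334]
 [-0.334 -0.001  0.943]
 [-0.    -1.    -0.002]]
z heading 70.47713135246998
67.20917080288655 [[-0.     0.958  0.288 -0.073]
 [ 0.    -0.288  0.958 -0.143]
 [ 1.     0.    -0.     0.001]
 [ 0.     0.     0.     1.   ]]
cam fwd [ 0.27058063 -0.09789471 -0.95770703] off [-0.0680424   0.02513223  0.14298187]
```

Request:
drive_tool([
  [0, [325, -412, 50], 0.58],
  [0, [325, -412, 50], 0.58],
  [0, [325, -412, 50], 0.58],
  [0, [325, -412, 50], 0.58],
  [0, [325, -412, 50], 0.58],
  [0, [325, -412, 50], 0.58],
  [0, [325, -412, 50], 0.58],
  [0, [325, -412, 50], 0.58],
  [0, [325, -412, 50], 0.58],
  [0, [325, -412, 50], 0.58],
  [0, [325, -412, 50], 0.58],
  [0, [325, -412, 50], 0.58],
])

```text
time_s: 1.6
tool_pos: [0.5163, 0.1309, 0.2812]
ee_rot: [-0.702, -0.085, 0.085, 0.702]
contact_force: [1.0, 0.2, -0.6]
gripper_width: 1.001
```

```bash
python3 - <<'E'
from h import *
C=cam('wrist'); im,D=read_camera('wrist'); np.savez('w1.npz',im=im,D=D,M=C[2]); cv2.imwrite('pics/w1.png',im[...,::-1])
E
```

```text
(no output)
```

View pics/w1.png

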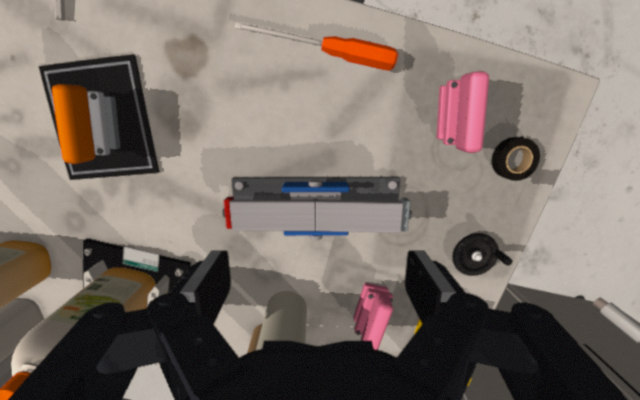

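The wrist view shows the rail's face from (232,215) to (405,215), with the seam at (315,215), the red end on the left and the plain end on the right. The block is at (85,125) on the mat.

```bash
cat > m2.py <<'E'
from h import *
z=np.load('w1.npz'); im,D=z['im'],z['D']; c,f,_=cam('wrist'); C=(c,f,z['M']); P=cloud(C,D); Z=P[...,2]
vv,uu=np.mgrid[0:400,0:640]
# rail face by depth
m=(vv>185)&(vv<250)&(uu>215)&(uu<420)&(Z>0.05)&(Z<0.075)
n,l,st,_=cv2.connectedComponentsWithStats(m.astype(np.uint8)); k=1+st[1:,4].argmax(); m=l==k; print(st[k])
p=P[m]; r=cv2.minAreaRect((p[:,:2]*1000).astype(np.float32)); print(r)
# base plate top
mb=(vv>170)&(vv<245)&(uu>215)&(uu<420)&(Z>0.006)&(Z<0.016)
print('base',mb.sum(), cv2.minAreaRect((P[mb][:,:2]*1000).astype(np.float32)))
a=np.radians(103.9); x=np.array([np.cos(a),np.sin(a)]); y=np.array([-x[1],x[0]]); o=np.array(r[0])/1000
q=(p[:,:2]-o)@np.c_[x,y]
for lo in range(-120,120,20):
    s=(q[:,0]*1000>=lo)&(q[:,0]*1000<lo+20)&(abs(q[:,1])<.014); print(lo+10,s.sum(),np.round(np.median(p[s,2])*1000,1) if s.sum() else '')
for nm,uv in dict(seam=[(315,201),(315,229)],redend=[(232,202),(232,228)],plain=[(402,203),(402,229)]).items(): print(nm,np.round(onplane(C,uv,.059)*1000,1).tolist())
# handle/mat
hsv=cv2.cvtColor(im,cv2.COLOR_RGB2HSV); H,S,V=[hsv[...,i].astype(int) for i in range(3)]
mh=(uu>40)&(uu<110)&(vv>70)&(vv<180)&(H<18)&(S>130)&(V>100)&(Z>.065); print('handle top',cv2.minAreaRect((P[mh][:,:2]*1000).astype(np.float32)),np.median(P[mh][:,2]))
mm=(uu>35)&(uu<165)&(vv>50)&(vv<185)&(V<75)&(Z<.02); print('mat',cv2.minAreaRect((onplane(C,np.argwhere(mm)[:,::-1],.005)[:,:2]*1000).astype(np.float32)))
E
python3 m2.py
```

```text
[ 223  198  189   35 5755]
((574.0199584960938, 144.1470947265625), (41.779598236083984, 244.57725524902344), 14.088848114013672)
base 2666 ((551.105224609375, 136.95022583007812), (34.42279815673828, 241.2318878173828), 13.045662879943848)
-110 271 58.4
-90 318 59.3
-70 303 59.5
-50 314 59.7
-30 312 60.0
-10 310 60.1
10 328 61.4
30 318 62.9
50 322 64.4
70 334 66.0
90 332 67.5
110 259 63.6
seam [[555.8, 137.7, 59.0], [593.0, 146.7, 59.0]]
redend [[582.4, 35.1, 59.0], [617.8, 40.8, 59.0]]
plain [[531.9, 246.1, 59.0], [566.0, 257.5, 59.0]]
handle top ((511.5536804199219, -30.314208984375), (91.16951751708984, 303.3021240234375), 7.650058269500732) 0.07861723727815281
mat ((529.283447265625, -176.83087158203125), (157.85525512695312, 139.50413513183594), 17.96002769470215)
```

Request:
drive_tool([
  [0, [12, -301, -60], -0.05],
  [0, [12, -301, -60], -0.05],
  [0, [12, -301, -60], -0.05],
  [0, [12, -301, -60], -0.05],
  [0, [12, -301, -60], -0.05],
  [0, [12, -301, -110], -0.05],
  [0, [12, -301, -110], -0.05],
  [0, [12, -301, -110], -0.05],
])

```text
time_s: 2.65
tool_pos: [0.5297, -0.17, 0.1727]
ee_rot: [0.704, 0.068, -0.067, -0.704]
contact_force: [0.2, -0.5, 0.7]
gripper_width: 0.999
```

```bash
python3 - <<'E'
from h import *
C=cam('wrist'); im,D=read_camera('wrist'); cv2.imwrite('pics/w2.png',im[...,::-1]); P=cloud(C,D); Z=P[...,2]
hsv=cv2.cvtColor(im,cv2.COLOR_RGB2HSV); H,S,V=[hsv[...,i].astype(int) for i in range(3)]
m=((H<18)&(S>130)&(V>100)&(Z>.069)&(Z<.09)).astype(np.uint8)
n,l,st,ce=cv2.connectedComponentsWithStats(m)
for k in range(1,n):
    if st[k,4]>300:
        mm=l==k; W=onplane(C,np.argwhere(mm)[:,::-1],.079); print(st[k],ce[k],cv2.minAreaRect((W[:,:2]*1000).astype(np.float32)),np.median(Z[mm]))
s=get_state(); M=R.from_quat(s['ee_rot']).as_matrix(); print(s['tool_pos'],np.degrees(np.arctan2(M[1,2],M[0,2])),s['contact_force'])
E
```

```text
[ 305  144   27  105 2541] [317.10625738 195.29791421] ((528.3722534179688, -170.09698486328125), (89.09730529785156, 20.493934631347656), 10.270483016967773) 0.0784809254916082
[ 0.53035023 -0.1703015   0.17347675] 100.953079267756 [-0.02861874 -1.11663468 -0.48241467]
```

View pics/w2.png

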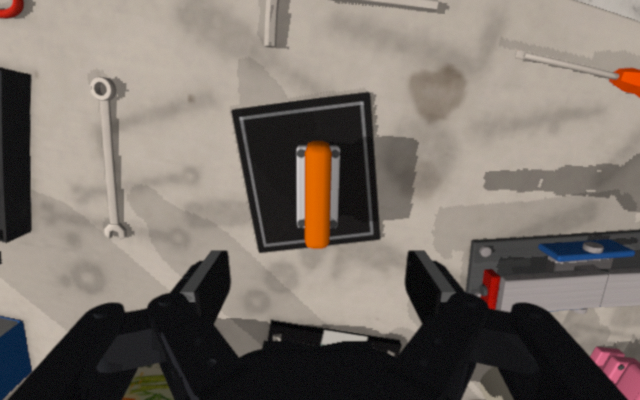

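Picture w2 has the handle centred in the jaws at (317,195). Next I descend and grip.

Request:
drive_tool([
  [0, [-1, -1, -60], 0],
  [0, [-1, -1, -105], 0],
  [0, [-1, -1, -125], 0],
  [0, [-1, -1, -125], 0],
  [255, [-1, -1, -125], 0],
  [255, [-1, -1, -125], 0],
  [255, [-1, -1, -125], 0],
  [255, [-1, -1, -125], 0],
  [255, [-1, -1, -125], 0],
  [255, [-1, -1, -125], 0],
  [255, [-1, -1, -125], 0],
])

```text
time_s: 4.08
tool_pos: [0.5286, -0.1722, 0.0466]
ee_rot: [0.704, 0.067, -0.067, -0.704]
contact_force: [1.0, 1.1, 3.1]
gripper_width: 0.245
```

Request:
drive_tool([
  [255, [0, 0, 20], 0],
  [255, [0, 0, 60], 0],
  [255, [0, 0, 110], 0],
  [255, [0, 0, 110], 0],
  [255, [0, 0, 110], 0],
  [255, [0, 0, 110], 0],
])

```text
time_s: 4.82
tool_pos: [0.5267, -0.1714, 0.1541]
ee_rot: [-0.703, -0.065, 0.068, 0.705]
contact_force: [-0.5, -0.3, -2.5]
gripper_width: 0.246
```

```bash
python3 - <<'E'
from h import *
C=cam('wrist'); im,D=read_camera('wrist'); cv2.imwrite('pics/w3.png',im[...,::-1])
F=[]
for i in range(6):
    s=get_state(); F.append(s['contact_force']); read_camera('wrist')
M=R.from_quat(s['ee_rot']).as_matrix(); print(s['tool_pos'],np.degrees(np.arctan2(M[1,2],M[0,2])),np.round(F,2).tolist(),s['gripper_width'])
E
```

```text
[ 0.52794054 -0.17192639  0.15574864] 100.83635196869857 [[-0.5, -0.03, -2.54], [0.64, -0.06, -2.9], [-0.14, -0.74, -1.64], [0.38, -0.16, -2.49], [-0.12, 0.33, -3.28], [0.29, -0.2, -3.18]] 0.24960713678196558
```

View pics/w3.png

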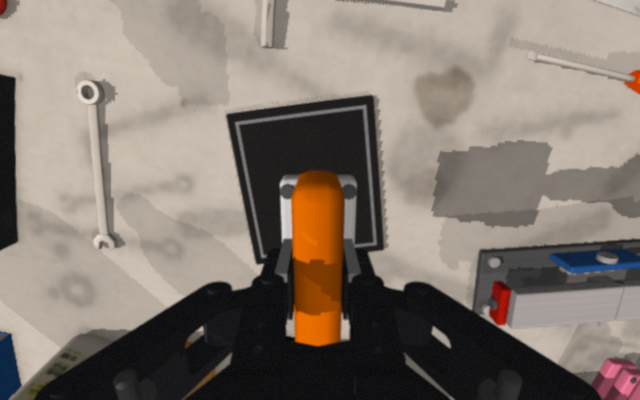

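Request:
drive_tool([
  [255, [68, 228, 0], 0.055],
  [255, [68, 228, 0], 0.055],
  [255, [68, 228, 0], 0.055],
  [255, [68, 228, 0], 0.055],
  [255, [68, 228, 0], 0.055],
  [255, [68, 228, 0], 0.055],
  [255, [68, 228, -25], 0.055],
  [255, [68, 228, -44], 0.055],
  [255, [68, 228, -44], 0.055],
  [255, [68, 228, -44], 0.055],
])

```text
time_s: 6.42
tool_pos: [0.5965, 0.0549, 0.1131]
ee_rot: [0.702, 0.086, -0.085, -0.702]
contact_force: [0.7, 0.7, -2.2]
gripper_width: 0.247
```

```bash
cat > st.py <<'E'
from h import *
F=[];Q=[]
for i in range(4):
    s=get_state(); F.append(s['contact_force']); Q.append(s['tool_pos']); read_camera('wrist')
M=R.from_quat(s['ee_rot']).as_matrix(); a=np.radians(104.0); x=np.array([np.cos(a),np.sin(a)]); y=np.array([-x[1],x[0]])
p=np.mean(Q,0); d=p[:2]-[.574,.1433]
print('t',s['time_s'],'pos',np.round(p*1000,1),'jig xy mm',np.round([d@x*1000,d@y*1000],1),'head',round(np.degrees(np.arctan2(M[1,2],M[0,2])),2),'F',np.round(np.mean(F,0),2),np.round([f[2] for f in F],1))
E
python3 st.py
python3 - <<'E'
from h import *
im,D=read_camera('wrist'); im2,_=read_camera('top'); cv2.imwrite('pics/w4.png',np.vstack([im[...,::-1],])) 
C=cam('wrist'); P=cloud(C,D); np.savez('w4.npz',im=im,D=D,M=C[2])
E
```

```text
t 6.575 pos [596.8  55.2 113.4] jig xy mm [-91.   -0.8] head 103.96 F [ 0.18  0.28 -2.6 ] [-2.2 -2.3 -3.2 -2.7]
```

View pics/w4.png

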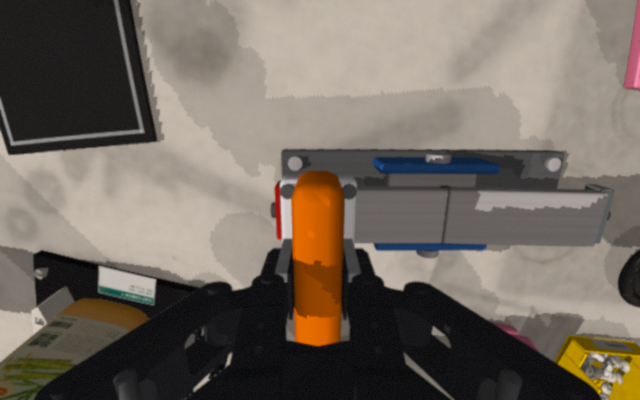

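The block is level over the red end, and the seam is at (445,215). I check the rail's centre line from this view, then touch down.

```bash
python3 - <<'E'
from h import *
z=np.load('w4.npz'); c,f,_=cam('wrist'); C=(c,f,z['M'])
a=np.radians(104.0); B=np.c_[[np.cos(a),np.sin(a)],[-np.sin(a),np.cos(a)]]
for n,uv,h in [('seam',[(445,188),(445,243)],.0605),('x~-40',[(370,190),(370,243)],.060),('plain end',[(602,187),(602,242)],.068)]:
    W=onplane(C,uv,h)[:,:2]; print(n,np.round((W-[.574,.1433])@B*1000,1).tolist())
W=onplane(C,[(295,163),(554,163)],.012)[:,:2]; d=W[1]-W[0]; print('bolts',np.degrees(np.arctan2(d[1],d[0])),np.round((W-[.574,.1433])@B*1000,1).tolist())
E
```

```text
seam [[-3.8, 20.4], [1.3, -20.3]]
x~-40 [[-54.7, 18.9], [-52.7, -20.3]]
plain end [[102.3, 23.4], [114.2, -17.3]]
bolts 104.25630876878883 [[-108.5, 28.8], [109.4, 29.8]]
```

Request:
drive_tool([
  [255, [0, 0, -6], 0],
  [255, [0, 0, -8], 0],
  [255, [0, 0, -9], 0],
  [255, [0, 0, -9], 0],
  [255, [0, 0, -9], 0],
])

```text
time_s: 7.35
tool_pos: [0.5963, 0.056, 0.1034]
ee_rot: [-0.702, -0.086, 0.086, 0.702]
contact_force: [-0.0, 0.2, -2.7]
gripper_width: 0.246
```

Request:
drive_tool([
  [255, [0, 0, -1], 0],
  [255, [0, 0, -1.5], 0],
  [255, [0, 0, -1.5], 0],
])

```text
time_s: 7.72
tool_pos: [0.5961, 0.056, 0.1018]
ee_rot: [-0.702, -0.086, 0.086, 0.702]
contact_force: [-0.6, -0.1, -3.1]
gripper_width: 0.243
```

```bash
python3 st.py
```

```text
t 7.875 pos [596.2  56.  101.8] jig xy mm [-90.1  -0.4] head 103.99 F [ 0.08 -0.08 -2.87] [-3.1 -3.2 -2.8 -2.4]
```

Request:
drive_tool([
  [255, [0, 0, -1], 0],
  [255, [0, 0, -1], 0],
])

```text
time_s: 8.18
tool_pos: [0.5963, 0.0559, 0.1012]
ee_rot: [-0.702, -0.086, 0.086, 0.702]
contact_force: [-0.4, 0.2, -0.8]
gripper_width: 0.244
```

Request:
drive_tool([
  [255, [0, 0, -1], 0],
  [255, [0, 0, -1], 0],
])

```text
time_s: 8.43
tool_pos: [0.5964, 0.0559, 0.1004]
ee_rot: [0.702, 0.086, -0.086, -0.702]
contact_force: [-1.8, -0.6, 3.8]
gripper_width: 0.247
```

Request:
drive_tool([
  [255, [0, 0, -1.1], 0],
  [255, [0, 0, -1.1], 0],
  [255, [0, 0, -1.1], 0],
])

```text
time_s: 8.8
tool_pos: [0.5965, 0.0559, 0.0996]
ee_rot: [0.702, 0.086, -0.086, -0.702]
contact_force: [-2.0, -0.3, 7.7]
gripper_width: 0.249
```

```bash
python3 st.py
```

```text
t 8.95 pos [596.5  55.9  99.6] jig xy mm [-90.2  -0.7] head 103.99 F [-2.12 -0.8   6.89] [7.7 6.5 7.2 6.2]
```

Request:
drive_tool([
  [255, [-0.3, 1.2, -0.4], 0],
  [255, [-0.8, 3.4, -0.5], 0],
  [255, [-1.5, 5.8, -0.5], 0],
  [255, [-2.4, 9.7, -0.4], 0],
  [255, [-2.4, 9.7, -0.4], 0],
])

```text
time_s: 9.62
tool_pos: [0.5959, 0.0647, 0.0999]
ee_rot: [0.703, 0.087, -0.084, -0.701]
contact_force: [1.0, -2.5, 6.2]
gripper_width: 0.248
```

```bash
python3 st.py
```

```text
t 9.775 pos [595.9  64.7  99.9] jig xy mm [-81.6  -2.2] head 103.95 F [ 0.95 -2.95  6.62] [6.2 6.8 6.6 6.9]
```

Request:
drive_tool([
  [255, [-1.0, 2.4, -0.5], 0],
  [255, [-2.0, 4.8, -0.6], 0],
  [255, [-3.0, 7.2, -0.6], 0],
  [255, [-4.0, 9.6, -0.6], 0],
  [255, [-5.0, 12.0, -0.6], 0],
])

```text
time_s: 10.45
tool_pos: [0.5917, 0.0763, 0.0998]
ee_rot: [0.703, 0.088, -0.084, -0.701]
contact_force: [2.2, -4.9, 7.3]
gripper_width: 0.247
```

```bash
python3 st.py
```

```text
t 10.6 pos [591.7  76.5  99.8] jig xy mm [-69.1  -1. ] head 103.95 F [ 1.7  -3.79  7.44] [7.3 7.  7.4 8.1]
```

Request:
drive_tool([
  [255, [-0.7, 2.4, -0.4], 0],
  [255, [-1.4, 4.8, -0.4], 0],
  [255, [-2.1, 7.2, -0.4], 0],
  [255, [-2.8, 9.6, -0.4], 0],
  [255, [-3.5, 12.0, -0.4], 0],
])

```text
time_s: 11.28
tool_pos: [0.5884, 0.0881, 0.0996]
ee_rot: [0.703, 0.088, -0.083, -0.701]
contact_force: [1.5, -5.3, 9.0]
gripper_width: 0.252
```

```bash
python3 st.py
```

```text
t 11.425 pos [588.3  88.4  99.6] jig xy mm [-56.8  -0.6] head 103.94 F [ 1.8  -4.39  9.09] [9.  8.7 8.9 9.7]
```

Request:
drive_tool([
  [255, [-0.6, 2.4, 0], 0],
  [255, [-1.2, 4.8, 0], 0],
  [255, [-1.9, 7.2, 0], 0],
  [255, [-2.5, 9.6, 0], 0],
  [255, [-3.1, 12.0, 0], 0],
])

```text
time_s: 12.1
tool_pos: [0.5853, 0.1001, 0.0997]
ee_rot: [0.703, 0.088, -0.083, -0.701]
contact_force: [1.5, -5.8, 10.2]
gripper_width: 0.248
```

```bash
python3 st.py
```

```text
t 12.25 pos [585.2 100.4  99.7] jig xy mm [-44.4  -0.5] head 103.94 F [ 1.25 -5.1   9.39] [10.2  7.9  9.7  9.7]
```

Request:
drive_tool([
  [255, [-0.6, 2.4, 0], 0],
  [255, [-1.2, 4.8, 0], 0],
  [255, [-1.9, 7.2, 0.1], 0],
  [255, [-2.5, 9.6, 0.1], 0],
  [255, [-3.1, 12.0, 0.1], 0],
])

```text
time_s: 12.92
tool_pos: [0.5823, 0.1122, 0.0998]
ee_rot: [0.703, 0.088, -0.083, -0.701]
contact_force: [2.0, -5.4, 9.8]
gripper_width: 0.248
```

```bash
python3 st.py
```

```text
t 13.075 pos [582.2 112.4  99.8] jig xy mm [-32.   -0.5] head 103.94 F [ 1.72 -4.79 10.  ] [ 9.8 10.1  9.8 10.3]
```

Request:
drive_tool([
  [255, [-0.6, 2.4, 0.1], 0],
  [255, [-1.2, 4.8, 0.2], 0],
  [255, [-1.9, 7.2, 0.2], 0],
  [255, [-2.5, 9.7, 0.3], 0],
])

```text
time_s: 13.62
tool_pos: [0.5797, 0.1219, 0.1]
ee_rot: [0.703, 0.088, -0.083, -0.701]
contact_force: [0.7, -4.6, 9.4]
gripper_width: 0.248
```

```bash
python3 st.py
```

```text
t 13.775 pos [579.6 122.2 100. ] jig xy mm [-21.9  -0.3] head 103.94 F [ 1.18 -4.39  9.45] [ 9.4 10.2  8.6  9.5]
```

Next the shoe's leading edge meets the steeper leaf, which rises about 0.077 mm per mm.

Request:
drive_tool([
  [255, [-0.5, 2.0, 0.1], 0],
  [255, [-1.0, 4.0, 0.2], 0],
  [255, [-1.5, 6.0, 0.35], 0],
  [255, [-2.0, 8.0, 0.5], 0],
])

```text
time_s: 14.32
tool_pos: [0.5777, 0.1295, 0.1005]
ee_rot: [0.703, 0.088, -0.083, -0.7]
contact_force: [2.0, -5.7, 9.0]
gripper_width: 0.244
```

```bash
python3 st.py
```

```text
t 14.475 pos [577.7 129.7 100.5] jig xy mm [-14.1  -0.3] head 103.91 F [ 1.8  -5.63  9.18] [9.  9.9 9.1 8.7]
```

Request:
drive_tool([
  [255, [-0.5, 2.0, 0.15], 0],
  [255, [-1.0, 4.0, 0.3], 0],
  [255, [-1.5, 6.0, 0.45], 0],
  [255, [-2.0, 8.0, 0.6], 0],
])

```text
time_s: 15.02
tool_pos: [0.5757, 0.1375, 0.1011]
ee_rot: [0.703, 0.088, -0.083, -0.7]
contact_force: [1.7, -6.2, 9.6]
gripper_width: 0.252
```

```bash
python3 st.py
```

```text
t 15.175 pos [575.7 137.7 101.1] jig xy mm [-5.8 -0.3] head 103.92 F [ 1.65 -6.12  9.74] [ 9.6 10.2  9.5  9.6]
```

Steady at about 12.4 N, so I keep the same slope with slightly longer calls.

Request:
drive_tool([
  [255, [-0.6, 2.4, 0.2], 0],
  [255, [-1.2, 4.8, 0.4], 0],
  [255, [-1.8, 7.2, 0.6], 0],
  [255, [-2.4, 9.7, 0.8], 0],
])

```text
time_s: 15.72
tool_pos: [0.5733, 0.1473, 0.1019]
ee_rot: [0.703, 0.088, -0.083, -0.7]
contact_force: [1.8, -7.0, 9.2]
gripper_width: 0.246
```

```bash
python3 st.py
```

```text
t 15.875 pos [573.2 147.5 101.9] jig xy mm [ 4.3 -0.3] head 103.92 F [ 1.69 -5.92  9.6 ] [ 9.2  9.3 10.3  9.6]
```

Request:
drive_tool([
  [255, [-0.6, 2.4, 0.2], 0],
  [255, [-1.2, 4.8, 0.4], 0],
  [255, [-1.8, 7.2, 0.6], 0],
  [255, [-2.4, 9.7, 0.8], 0],
  [255, [-3.0, 12.1, 1.0], 0],
])

```text
time_s: 16.55
tool_pos: [0.5702, 0.1595, 0.1028]
ee_rot: [0.703, 0.088, -0.083, -0.7]
contact_force: [2.1, -6.1, 8.8]
gripper_width: 0.247
```

```bash
python3 st.py
```

```text
t 16.7 pos [570.2 159.7 102.8] jig xy mm [16.8 -0.3] head 103.92 F [ 1.77 -6.1   9.03] [8.8 9.5 9.1 8.7]
```

Request:
drive_tool([
  [255, [-0.6, 2.4, 0.15], 0],
  [255, [-1.2, 4.8, 0.3], 0],
  [255, [-1.8, 7.2, 0.5], 0],
  [255, [-2.4, 9.7, 0.7], 0],
  [255, [-3.0, 12.1, 0.9], 0],
])

```text
time_s: 17.38
tool_pos: [0.5672, 0.1716, 0.1037]
ee_rot: [0.703, 0.088, -0.083, -0.701]
contact_force: [2.8, -6.5, 9.9]
gripper_width: 0.245
```

```bash
python3 st.py
```

```text
t 17.525 pos [567.2 171.8 103.8] jig xy mm [29.3 -0.3] head 103.92 F [ 1.95 -5.85  9.42] [9.9 9.4 9.  9.5]
```

Request:
drive_tool([
  [255, [-0.6, 2.4, 0.15], 0],
  [255, [-1.2, 4.8, 0.35], 0],
  [255, [-1.8, 7.2, 0.55], 0],
  [255, [-2.4, 9.7, 0.75], 0],
  [255, [-3.0, 12.1, 0.95], 0],
])

```text
time_s: 18.2
tool_pos: [0.5642, 0.1837, 0.1047]
ee_rot: [0.703, 0.088, -0.083, -0.701]
contact_force: [1.8, -6.8, 9.5]
gripper_width: 0.25
```

```bash
python3 st.py
```

```text
t 18.35 pos [564.2 183.9 104.7] jig xy mm [41.8 -0.3] head 103.92 F [ 1.68 -6.12  9.29] [9.5 9.5 9.  9.2]
```

Request:
drive_tool([
  [255, [-0.6, 2.4, 0.15], 0],
  [255, [-1.2, 4.8, 0.35], 0],
  [255, [-1.8, 7.2, 0.55], 0],
  [255, [-2.4, 9.7, 0.75], 0],
  [255, [-3.0, 12.1, 0.95], 0],
])

```text
time_s: 19.02
tool_pos: [0.5612, 0.1959, 0.1056]
ee_rot: [0.703, 0.088, -0.083, -0.701]
contact_force: [2.6, -6.9, 8.7]
gripper_width: 0.249
```

```bash
python3 st.py
```

```text
t 19.175 pos [561.1 196.1 105.6] jig xy mm [54.3 -0.3] head 103.92 F [ 2.26 -6.26  8.81] [8.7 9.9 7.9 8.8]
```

Request:
drive_tool([
  [255, [-0.6, 2.4, 0.1], 0],
  [255, [-1.2, 4.8, 0.25], 0],
  [255, [-1.8, 7.2, 0.45], 0],
  [255, [-2.4, 9.7, 0.65], 0],
  [255, [-3.0, 12.1, 0.85], 0],
])

```text
time_s: 19.85
tool_pos: [0.5582, 0.208, 0.1065]
ee_rot: [0.703, 0.088, -0.083, -0.701]
contact_force: [1.1, -6.4, 9.5]
gripper_width: 0.248
```

```bash
python3 st.py
```

```text
t 20.0 pos [558.1 208.2 106.5] jig xy mm [66.8 -0.3] head 103.91 F [ 1.69 -6.23  9.42] [9.5 8.7 9.8 9.7]
```

Request:
drive_tool([
  [255, [-0.6, 2.4, 0.15], 0],
  [255, [-1.2, 4.8, 0.35], 0],
  [255, [-1.8, 7.2, 0.55], 0],
  [255, [-2.4, 9.7, 0.75], 0],
  [255, [-3.0, 12.1, 0.95], 0],
])

```text
time_s: 20.68
tool_pos: [0.5551, 0.2201, 0.1074]
ee_rot: [0.703, 0.088, -0.083, -0.701]
contact_force: [1.6, -5.8, 10.2]
gripper_width: 0.25
```

Request:
drive_tool([
  [255, [-0.6, 2.4, 0.15], 0],
  [255, [-1.2, 4.8, 0.35], 0],
  [255, [-1.8, 7.2, 0.55], 0],
  [255, [-2.0, 8.0, 0.65], 0],
])

```text
time_s: 21.18
tool_pos: [0.5531, 0.2282, 0.1081]
ee_rot: [0.703, 0.088, -0.083, -0.701]
contact_force: [1.5, -6.4, 9.8]
gripper_width: 0.243
```

```bash
python3 st.py
```

```text
t 21.325 pos [553.1 228.3 108. ] jig xy mm [87.5 -0.3] head 103.91 F [ 1.45 -6.08  9.83] [ 9.8  8.9 10.3 10.4]
```

Request:
drive_tool([
  [255, [0, 0, 5], 0],
  [255, [0, 0, 25], 0],
  [255, [0, 0, 50], 0],
  [255, [0, 0, 50], 0],
  [255, [-24, -408, 50], -0.055],
  [255, [-24, -408, 50], -0.055],
  [255, [-24, -408, 50], -0.055],
  [255, [-24, -408, 50], -0.055],
  [255, [-24, -408, 50], -0.055],
  [255, [-24, -408, 50], -0.055],
  [255, [-24, -408, 50], -0.055],
  [255, [-24, -408, 50], -0.055],
])

```text
time_s: 22.88
tool_pos: [0.5253, -0.1807, 0.154]
ee_rot: [-0.704, -0.065, 0.066, 0.704]
contact_force: [0.1, 0.7, -2.6]
gripper_width: 0.253
```

Request:
drive_tool([
  [255, [0, 0, 0], 0],
  [255, [0, 0, 0], 0],
  [255, [0, 0, 0], 0],
])

```text
time_s: 23.25
tool_pos: [0.5263, -0.1772, 0.1557]
ee_rot: [-0.704, -0.067, 0.068, 0.704]
contact_force: [-0.2, -0.4, -1.8]
gripper_width: 0.246
```

```bash
python3 st.py; python3 - <<'E'
from h import *
im,D=read_camera('wrist'); cv2.imwrite('pics/w5.png',im[...,::-1])
E
```

```text
t 23.4 pos [ 526.4 -177.4  155.9] jig xy mm [-299.7  123.8] head 100.9 F [ 0.05  0.04 -2.51] [-1.8 -3.5 -2.9 -1.8]
```

View pics/w5.png

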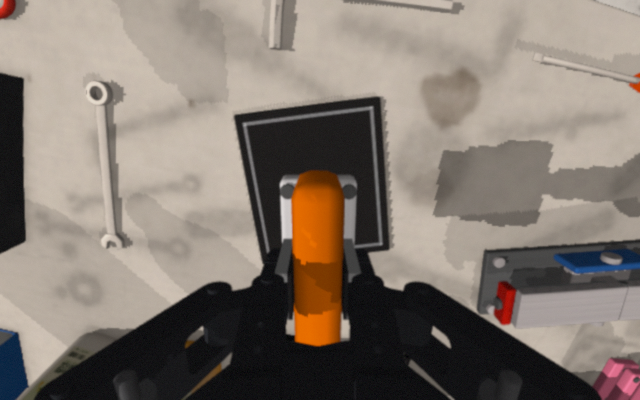

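The block sits unchanged in the grip and is over the mat. Lowering now.

Request:
drive_tool([
  [255, [2, 0, -50], 0],
  [255, [2, 0, -90], 0],
  [255, [2, 0, -104], 0],
  [255, [2, 0, -107], 0],
  [255, [2, 0, -109], 0],
  [255, [2, 0, -109], 0],
  [255, [2, 0, -109], 0],
])

```text
time_s: 24.38
tool_pos: [0.5289, -0.1787, 0.0479]
ee_rot: [0.704, 0.067, -0.066, -0.704]
contact_force: [-0.3, -0.0, -1.8]
gripper_width: 0.247
```

```bash
python3 st.py
```

```text
t 24.525 pos [ 528.7 -178.6   47.6] jig xy mm [-301.3  121.8] head 100.84 F [ 0.31 -0.08 -2.08] [-1.8 -2.1 -2.5 -1.9]
```

Request:
drive_tool([
  [255, [0, 0, -0.5], 0],
  [255, [0, 0, -1], 0],
  [255, [0, 0, -1.3], 0],
  [255, [0, 0, -1.3], 0],
])

```text
time_s: 25.08
tool_pos: [0.5285, -0.1784, 0.0461]
ee_rot: [0.704, 0.067, -0.067, -0.704]
contact_force: [-1.3, 0.8, 5.9]
gripper_width: 0.248
```

```bash
python3 st.py
```

```text
t 25.225 pos [ 528.5 -178.4   46.1] jig xy mm [-301.2  122. ] head 100.84 F [-1.63  1.29  5.58] [5.9 5.7 5.4 5.4]
```

Request:
drive_tool([
  [255, [0, 0, 1], 0],
  [255, [0, 0, 1], 0],
  [150, [0, 0, 1], 0],
  [0, [0, 0, 1], 0],
  [0, [0, 0, 1], 0],
  [0, [0, 0, 1], 0],
  [0, [0, 0, 1], 0],
  [0, [0, 0, 1], 0],
])

```text
time_s: 26.28
tool_pos: [0.5282, -0.1783, 0.0466]
ee_rot: [-0.704, -0.067, 0.067, 0.704]
contact_force: [-0.6, -0.4, 0.3]
gripper_width: 0.999
```

Request:
drive_tool([
  [0, [0, 0, 15], 0],
  [0, [0, 0, 60], 0],
  [0, [0, 0, 120], 0],
  [0, [0, 0, 150], 0],
  [0, [-100, 0, 150], 0],
  [0, [-100, 0, 150], 0],
  [0, [-100, 0, 150], 0],
  [0, [-100, 0, 150], 0],
])

```text
time_s: 27.28
tool_pos: [0.429, -0.1788, 0.1977]
ee_rot: [0.704, 0.067, -0.066, -0.703]
contact_force: [-0.9, 0.1, 0.7]
gripper_width: 1.002
```

```bash
python3 st.py; python3 - <<'E'
from h import *
im,D=read_camera('top'); np.savez('top0.npz',im=im,D=D); cv2.imwrite('pics/t2.png',im[...,::-1])
E
python3 m1.py | head -2
```

```text
t 27.425 pos [ 429.2 -178.7  197.3] jig xy mm [-277.4  218.4] head 100.87 F [ 0.04 -0.05  0.06] [ 0.7 -0.2 -0.7  0.4]
handle 242 rect [ 528.9 -179.2] [89.9 22.2] 11.1 mean [ 528.3 -179.1] ang -168.9 zmed 0.077
mat 2546 rect [ 511.5 -200.4] [200.4 174.7] 16.8 mean [ 511.5 -184.9] ang -152.2 zmed 0.0056
```

View pics/t2.png

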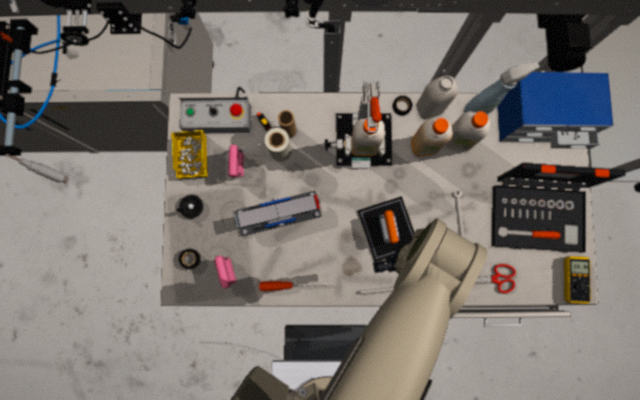

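The block stands at (528,-179) mm, against a mat centre of about (528,-177) mm. The gripper is clear and the bystanders haven't moved.

```bash
python3 -c "
from rig import *
print(finish_job())"
```

```text
the job is handed in; nothing more can be done
None
```

The rail is dressed and the lapping block is back on the mat, handed in at about 27.5 s. `finish_job` gave no verdict.

- **Stroke:** I set the block down at the red end by touch (x ≈ -90 mm) and drew it in one unlifted stroke to x ≈ +87.5 mm. It stayed within about 2 mm of the centre line and 0.1° of square.
- **Pressure:** It read about 9.5–10 N over the first 20 mm, then 12–12.7 N nearly all the way, with the block's weight allowed for. I only read the force at the pauses every 8–12 mm, so I have no readings from the motion in between.
- **Placing:** I let go with the block on the mat. The last top view put its handle about 2 mm from the mat's centre. Its top read 77 mm, as at the start, so it stands upright.
- **Clear of the scene:** The gripper is open and clear, with wrist force about 0. In the last picture the label roll, handwheel, spanner and screwdriver look unmoved; I judged that by eye, without measuring.
- **One check that disagreed:** In that last view the automatic mat measurement was spoiled by the arm covering part of the mat. The 2 mm figure therefore uses the mat position from the two earlier views, which agreed to about 2 mm.

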